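# Line up model teeth on a tilting fence tray

### The arm

A 7-joint arm with a two-finger parallel gripper is mounted at the origin on the work surface. World frame = base frame: x ahead of the robot, y to its left, z up, the work surface at z = 0. Lengths are in m, angles in rad, forces in N, time in s.
With the tool pointing down it reaches from about 0.4 to 0.875 m from the base axis. Payload 6.5 kg.
Tool frame: the origin (TCP) lies at the very end of the fingers, on their centre line; the grasp point (between the pads) lies 19 mm behind it; x points along the fingers, y is the direction in which the jaws open and shut, and the axes are right-handed (so a half turn about x gives the same grasp; the last joint's range is limited). The gripper opens to 88 mm and grips with 3 to 60 N. Pads are 18 mm wide; open, the fingers measure 123 mm over their backs; the gripper's body (75 mm by 187 mm) begins 45 mm behind the grasp point.
Start: joints at [-1.389, 0.536, -0.004, 1.538, 0.003, 1.067, -0.071], TCP at [0.159, 0.63, 0.239] pointing down, gripper open.
Joint ranges: [-2.7, 2.7], [-0.37, 2.16], [-1.27, 1.26], [0.24, 2.4], [-1.31, 4.45], [0.19, 1.91], [-2.76, 2.76]. Speed limits (rad/s): [2.39, 2.39, 3.14, 3.14, 3.14, 3.14, 3.14].

### API

Orientations are given as [roll, pitch, yaw] about the fixed x, y, z axes, in that order (R = Rz(yaw) Ry(pitch) Rx(roll)).
In Python, from workcell import ctrl, cams gives the robot as it stands.
- The arm moves only by the tool apply_moves, never from a script. Its argument "plan" is a list of rows, each an object of numbers: "gripper": the opening, from 0 (shut) to 1 (fully open); "x", "y", "z": the shift along the tool's x, y, z in cm; "wx", "wy", "wz": the turn, a rotation vector about the tool's x, y, z in rad. A call has 1 to 5 rows; each row shifts and turns the commanded pose from where the row before left it, along the tool's axes as they then stand; what a row does not reach is not made up. A row lasts 1/8 s, in which the tool goes at most 62.5 mm and 10.7 degrees, less where a joint would pass 70% of its speed; a pose out of reach is approached as far as the arm can. A call with a gripper value outside its range is refused whole. The fingers move at their own pace and stop on an object; "force" is the grip in N (left out, the last holds). Time passes only in rows, so rows that do not move let the fingers close. It gives the time, the measured TCP pose, the force and the opening at its end, in the units of the state.
- ctrl.observe(): the state, without advancing time (a new reading comes with each control period).
- cams.camera(name): name is "scene" or "top" or "wrist"; returns (picture, depth): 480x640x3 uint8, blue, green, red; 480x640 float32, m along the optical axis (not along the pixel's ray), 0 where there is no reading.
- cams.camera_params(name): a dict with "camera_matrix" (3x3 intrinsics, pixels), "R" (3x3) and "t" (3): a world point X has camera coordinates R X + t. Camera axes: x right, y down, z forward; pixel columns grow to the right and rows downward; lengths in m; the calibration is good to about 2 mm. A picture is of the moment at which its call begins: read the wrist's pose just before it. camera_params takes no time and is no camera call; for the wrist camera it gives the pose at the moment of the call.
- ctrl.close_job(): hands the job in, once; it reports no verdict.
The state is a dict: "time_s": time; "joint_positions": joint angles; "qvel": joint speeds; "effort": joint torques, N m; "ee_pos": TCP position; "ee_rot": TCP orientation; "force": force on the tool from outside, world axes, zero at the start; "ft_torque": the same for the moment, N m; "finger_gap": finger opening in m.
Only numpy, scipy, OpenCV 4.12 (cv2) and the standard library are available. Lean on these libraries where they do the work, as an engineer would, in place of code of your own. Each camera call takes 0.05 s, during which the arm holds its last target. There are 200 camera calls.

### The job

Of the two aluminium tilting trays on the bench, take the one with the three ivory model teeth by its black upright handle and tip it up towards its blue fence, about 30 degrees, until all three teeth have slid down to the fence. Then lower the tray gently back down flat and let go, leaving the teeth standing upright in a single row along the fence; do not touch the teeth themselves.

Things in the scene. Friction and masses are not known exactly. Their poses are not given: they have to be found in the camera images.
- tray: Aluminium tray with the teeth (its twin holds brass bushings), hinged along its blue fence. Origin: mid hinge axis, 30 mm above the bench; flat at the start. x along hinge and fence, y from handle to fence, z up. Floor 190 mm along x, top at z=5, y -151 to -4 mm (inner face of fence; fence top z=36). Lips 12-16 mm. Lifting the handle tilts it (negative turn about x), stop at 0.78 rad.
- tray_handle (a point): Best grip point on the tray's black upright handle, which is rigid with the tray: x=0, y=-185, z=48 mm in the tray's frame, same axes. The handle is 14 mm thick along x (grip across this), 24 mm along y, and its top is 17 mm above this point. Lifting takes about 3 N; the hinge is free and the tray sinks back by its weight. Teeth begin to slide at 10 to 18 degrees.
- tooth_a: One of three ivory plastic model teeth: a crown on a round disc of 26 mm diameter, 10 mm thick; 25 mm tall over all, about 15 g. Stands loose on the tray floor, its centre 65 to 125 mm from the fence at the start. Origin: centre of the disc's underside; z up through the crown.
- tooth_b: Another of three ivory plastic model teeth: a crown on a round disc of 26 mm diameter, 10 mm thick; 25 mm tall over all, about 15 g. Stands loose on the tray floor, its centre 65 to 125 mm from the fence at the start. Origin: centre of the disc's underside; z up through the crown.
- tooth_c: The third of three ivory plastic model teeth: a crown on a round disc of 26 mm diameter, 10 mm thick; 25 mm tall over all, about 15 g. Stands loose on the tray floor, its centre 65 to 125 mm from the fence at the start. Origin: centre of the disc's underside; z up through the crown.
There are look-alikes about, which are no part of the job. Leave any green look-alike of the tooth_a alone. What is shaped like the tooth_c but purple is not meant.

How it is judged:
On the way:
1. the tray with the teeth is tipped up by at least 15 degrees (angle between tray's own z axis and vertical above 0.26 rad), for 0.2 s.
At the end, for the whole second after the job is handed in: The tray is flat again (within about 6 degrees), and all three teeth stand upright (within 10 degrees) and at rest on its floor, each disc within 13 mm of the fence, so in one row along it (angle between tray's own z axis and vertical below 0.1 rad and y of tooth_a in the frame of tray between -0.03 and 0 m and z of tooth_a in the frame of tray between -0.005 and 0.015 m and angle between each of tooth_a, tooth_b, tooth_c's own z axis and vertical below 0.17 rad and linear speed of each of tooth_a, tooth_b, tooth_c below 0.02 m/s and y of tooth_b in the frame of tray between -0.03 and 0 m and z of tooth_b in the frame of tray between -0.005 and 0.015 m and y of tooth_c in the frame of tray between -0.03 and 0 m and z of tooth_c in the frame of tray between -0.005 and 0.015 m); the robot touches nothing.
It fails at once if the tray is dropped or flung (turning faster than 3 rad/s) (angular speed of tray above 3 rad/s).
It fails at once if a tooth is touched by the robot (contact force between any of the fingers, the arm and tooth_a above 0.3 N or contact force between any of the fingers, the arm and tooth_b above 0.3 N or contact force between any of the fingers, the arm and tooth_c above 0.3 N).
It also fails if it takes over 42 s, if anything falls off the work surface, if the arm or the gripper's body presses on something with over 40 N, if the wrist force passes 120 N, or if a joint passes its speed limit or range.

## Working session

There is one attempt and no reset: what is moved stays moved. The work goes in short steps, Python scripts to look and compute and a tool call to move; the robot and the scene stay as the last step left them, time stands still between calls to the robot, and variables do not carry over. Pictures are saved under pics/ and viewed, about 8 in all and at most 12, crops included, and the job is handed in when it is done.

Besides the shell and the picture viewer there is one more tool, called after "Emit:" as name(argument=value, ...) on one line, values as JSON. apply_moves: Moves the arm, as the interface text tells. Its arguments: {"type":"object","properties":{"plan":{"type":"array","items":{"type":"object","properties":{"gripper":{"type":"number"},"x":{"type":"number"},"y":{"type":"number"},"z":{"type":"number"},"wx":{"type":"number"},"wy":{"type":"number"},"wz":{"type":"number"}}}},"force":{"type":"number"}},"required":["plan"]}

```bash
mkdir -p pics; python3 - <<'E'
from workcell import ctrl,cams
import cv2,numpy as np
s=ctrl.observe();print({k:np.round(v,3) for k,v in s.items() if k in('time_s','ee_pos','ee_rot','finger_gap','force')})
for n in('scene','top'):
    p,d=cams.camera(n);cv2.imwrite(f'pics/{n}0.png',p);np.save(f'{n}_d.npy',d)
    c=cams.camera_params(n);print(n,np.round(c['camera_matrix'],1).tolist(),np.round(c['R'],3).tolist(),np.round(c['t'],3))
E
```

```text
{'time_s': np.float64(0.0), 'ee_pos': array([0.159, 0.63 , 0.238]), 'ee_rot': array([-1.499,  1.569, -1.746]), 'force': array([-0.239, -0.498, -0.26 ]), 'finger_gap': np.float64(0.088)}
scene [[470.6, 0.0, 315.4], [0.0, 470.6, 241.0], [0.0, 0.0, 1.0]] [[-0.816, 0.577, 0.012], [0.427, 0.617, -0.661], [-0.389, -0.535, -0.75]] [ 0.444 -0.242  1.254]
top [[464.4, 0.0, 314.2], [0.0, 464.4, 241.2], [0.0, 0.0, 1.0]] [[-0.005, -1.0, 0.028], [-0.992, 0.001, -0.125], [0.125, -0.028, -0.992]] [0.043 0.626 0.917]
```

View pics/top0.png

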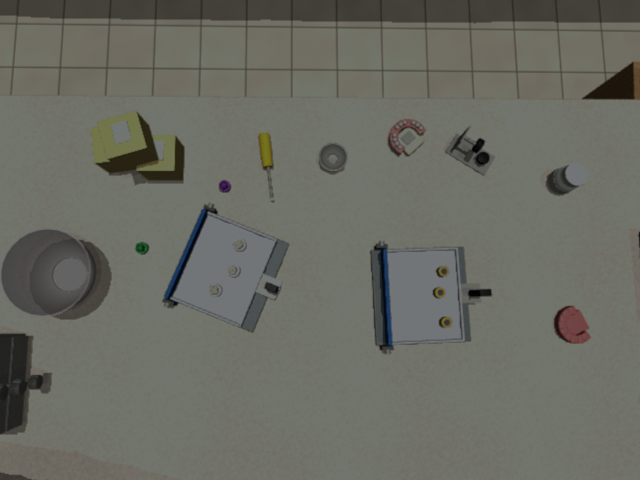

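View pics/scene0.png

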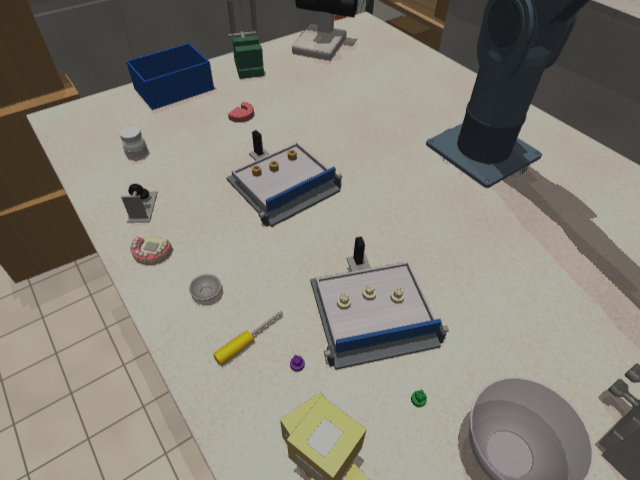

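The top view shows the teeth tray on the left. Its fence runs from about (209,208) to (169,302), its handle is at (271,287), and the teeth are at (239,245), (234,271) and (215,290). The bushing tray is on the right, at about (430,295).

```bash
cat > h.py <<'E'
import cv2,numpy as np
from workcell import ctrl,cams
def ray(n,uv,z,c=None):
    c=c or cams.camera_params(n);R,t=np.array(c['R']),np.array(c['t'])
    o=-R.T@t
    d=np.c_[np.atleast_2d(uv),np.ones(len(np.atleast_2d(uv)))]@np.linalg.inv(c['camera_matrix']).T@R
    return o+d*((z-o[2])/d[:,2])[:,None]
def pts(n,d,mask,c=None):
    c=c or cams.camera_params(n);R,t=np.array(c['R']),np.array(c['t'])
    v,u=np.where(mask&(d>0));k=np.c_[u,v,np.ones(len(u))]@np.linalg.inv(c['camera_matrix']).T*d[v,u][:,None]
    return (k-t)@R
E
python3 - <<'E'
from h import *
B={'scene':(300,230,450,365),'top':(150,195,300,335)}
for n in B:
    p=cv2.imread(f'pics/{n}0.png');d=np.load(f'{n}_d.npy');x0,y0,x1,y1=B[n]
    m=np.zeros(d.shape,bool);m[y0:y1,x0:x1]=1
    h=cv2.cvtColor(p,cv2.COLOR_BGR2HSV)
    blue=m&(h[...,0]>100)&(h[...,0]<125)&(h[...,1]>150)
    P=pts(n,d,blue);T=P[(P[:,2]>.058)]
    c=T[:,:2].mean(0);w,V=np.linalg.eigh(np.cov(T[:,:2].T));a=V[:,1];s=(T[:,:2]-c)@a
    print(n,'fence',len(P),P[:,2].min(),P[:,2].max(),'top ctr',c,'axis',a,'ends',c+a*s.min(),c+a*s.max(),'len',np.ptp(s))
    bl=m&(h[...,2]<45);Q=pts(n,d,bl);Q=Q[(Q[:,2]>.045)]
    print(' black',len(Q),Q.min(0),Q.max(0)); t=Q[Q[:,2]>.088]; print('  top',len(t),np.median(t,0) if len(t) else '', t.min(0) if len(t) else '',t.max(0) if len(t) else '')
E
```

```text
scene fence 1103 0.0330003014106864 0.06862931313869336 top ctr [0.60317154 0.29866389] axis [-0.92681748  0.37551212] ends [0.68792914 0.26432325] [0.51309842 0.33515819] len 0.18863555029475285
 black 201 [0.52262934 0.11633962 0.0451664 ] [0.54056934 0.14166483 0.09812087]
  top 71 [0.53249478 0.12973366 0.09375589] [0.52262934 0.11633962 0.08800024] [0.54053885 0.13928    0.09812087]
top fence 551 0.023830013758169552 0.07343538615532585 top ctr [0.59871667 0.29624346] axis [-0.9268073   0.37553725] ends [0.68720985 0.26038651] [0.51211321 0.33133471] len 0.18892453714777577
 black 344 [0.5112049  0.11361464 0.04505787] [0.68634058 0.32920174 0.09879097]
  top 80 [0.53092721 0.12489254 0.09477371] [0.52143097 0.11361464 0.09038088] [0.53861519 0.13653636 0.09879097]
```

```bash
cat >> h.py <<'E'
from scipy.spatial.transform import Rotation as Ro
Y=np.array([.3755,.9268,0]);X=np.array([.9268,-.3755,0]);H=np.array([.531,.127,.078]);O=H+.185*Y-[0,0,.048]
def goal(s=1):
    tx=np.array([0,0,-1.]);ty=s*X;return np.c_[tx,ty,np.cross(tx,ty)]
def delta(target,s=1):
    o=ctrl.observe();R=Ro.from_euler('xyz',o['ee_rot']).as_matrix()
    print('t',o['time_s'],'pos',np.round(o['ee_pos'],4),'q',np.round(o['joint_positions'],2))
    print(' shift cm (now axes)',np.round(R.T@(target-o['ee_pos'])*100,2),'turn',np.round(Ro.from_matrix(R.T@goal(s)).as_rotvec(),3))
    print(' shift in goal axes',np.round(goal(s).T@(target-o['ee_pos'])*100,2))
E
python3 - <<'E'
from h import *
print('O',O,'r',np.hypot(*H[:2]))
for s in(1,-1): delta(np.array([*H[:2],.2]),s)
print(ray('top',[[239,245],[234,271],[215,290]],.055)@np.eye(3), )
T=(ray('top',[[239,245],[234,271],[215,290]],.055)-O);print(T@X,T@Y)
E
```

```text
O [0.6004675 0.298458  0.03     ] r 0.5459761899570347
t 0.1 pos [0.1593 0.6296 0.2379] q [-1.39  0.54 -0.    1.54  0.    1.07 -0.07]
 shift cm (now axes) [  3.86 -39.61  48.36] turn [1.708e+00 1.000e-03 1.000e-03]
 shift in goal axes [ 3.79 53.32 32.63]
t 0.1 pos [0.1593 0.6296 0.2379] q [-1.39  0.54 -0.    1.54  0.    1.07 -0.07]
 shift cm (now axes) [  3.86 -39.61  48.36] turn [-1.434e+00 -1.000e-03  1.000e-03]
 shift in goal axes [  3.79 -53.32 -32.63]
[[0.61639696 0.19233244 0.055     ]
 [0.56414488 0.2014772  0.055     ]
 [0.52656718 0.23838803 0.055     ]]
[ 0.05461357  0.00275248 -0.04593454] [-0.09237566 -0.10352095 -0.08342241]
```

Emit:
apply_moves(plan=[{"y": -3.3, "z": 4.03}, {"y": -3.3, "z": 4.03}, {"y": -3.3, "z": 4.03}, {"y": -3.3, "z": 4.03}, {"y": -3.3, "z": 4.03}])

```text
$.plan[0]: bad value
```

Emit:
apply_moves(plan=[{"y": -3.3, "z": 4.03}, {"y": -3.3, "z": 4.03}, {"y": -3.3, "z": 4.03}, {"y": -3.3, "z": 4.03}, {"y": -3.3, "z": 4.03}])

```text
$.plan[0]: bad value
```

Emit:
apply_moves(plan=[{"y": -3.3, "z": 4.03}, {"y": -3.3, "z": 4.03}, {"wx": 0.17}, {"wx": 0.17}, {"wx": 0.17}])

```text
$.plan[0]: bad value
```

Emit:
apply_moves(plan=[{"wx": 0.17}, {"wx": 0.17}, {"wx": 0.17}, {"wx": 0.17}, {"wx": 0.17}])

```text
$.plan[0]: bad value
```

Emit:
apply_moves(plan=[{"wx": 0.17}, {"wx": 0.17}, {"x": 0}])

```text
$.plan[0]: bad value
```

```bash
python3 - <<'E'
from h import *
delta(np.array([*H[:2],.2]))
c=cams.camera_params('wrist');p,d=cams.camera('wrist');cv2.imwrite('pics/w1.png',p)
m=np.zeros(d.shape,bool);h=cv2.cvtColor(p,cv2.COLOR_BGR2HSV)
q=pts('wrist',d,h[...,2]<60,c);q=q[np.linalg.norm(q[:,:2]-H[:2],axis=1)<.04]
t=q[(q[:,2]>.085)&(q[:,2]<.105)]
print(len(t));
if len(t): l=(t-O);print('top ctr',t.mean(0),'x',(l@X).min(),(l@X).max(),'y',(l@Y).min(),(l@Y).max(),'z',t[:,2].min(),t[:,2].max())
E
```

```text
t 0.1 pos [0.1593 0.6296 0.2379] q [-1.39  0.54 -0.    1.54  0.    1.07 -0.07]
 shift cm (now axes) [  3.86 -39.61  48.36] turn [1.708e+00 1.000e-03 1.000e-03]
 shift in goal axes [ 3.79 53.32 32.63]
0
```

View pics/w1.png

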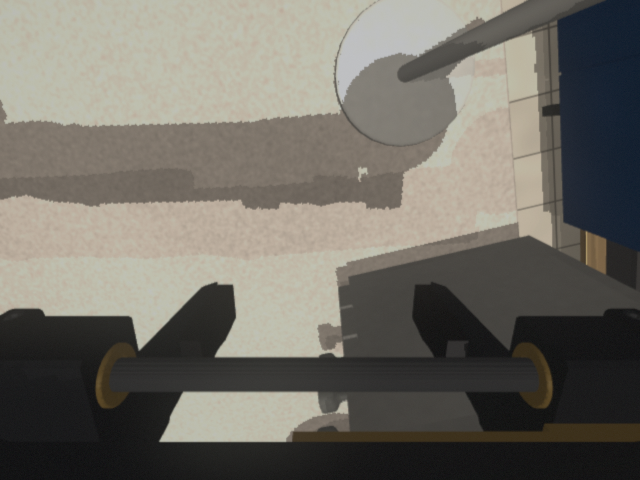

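The moves were refused and nothing moved, so the rows probably need every key. The wrist view shows a lamp-like disc and pole at about (400,75), so I'll locate it before moving.

```bash
python3 - <<'E'
from h import *
c=cams.camera_params('wrist');p,d=cams.camera('wrist')
R,t=c['R'],c['t'];print('cam',-np.array(R).T@t)
for v,u in((75,405),(30,500),(10,560),(40,370),(100,600),(320,450),(270,500),(180,200)):
    m=np.zeros(d.shape,bool);m[v,u]=1;print((u,v),np.round(pts('wrist',d,m,c),3))
m=np.ones(d.shape,bool);m[280:]=0
P=pts('wrist',d,m,c);P=P[(P[:,2]>.12)];print(len(P),P.min(0) if len(P) else'',P.max(0) if len(P) else '')
E
```

```text
cam [0.08041535 0.6492731  0.38302561]
(405, 75) [[0.053 0.736 0.035]]
(500, 30) [[0.051 0.767 0.151]]
(560, 10) [[0.055 0.779 0.188]]
(370, 40) [[0.013 0.712 0.019]]
(600, 100) [[ 0.182  1.322 -0.496]]
(450, 320) [[0.163 0.68  0.268]]
(500, 270) [[0.26  0.792 0.067]]
(200, 180) [[ 0.1    0.498 -0.   ]]
3041 [0.04165516 0.75769652 0.12010305] [0.26076505 0.85966174 0.20500436]
```

Emit:
apply_moves(plan=[{"x": 0, "y": 0, "z": 0, "wx": 0.05, "wy": 0, "wz": 0, "gripper": 1}])

```text
time_s: 0.32
ee_pos: [0.1594, 0.6299, 0.2384]
ee_rot: [-1.54, 1.57, -1.839]
force: [-0.7, 0.2, -0.4]
finger_gap: 0.0882
```

The lamp is at y > 0.73, well off the path, and rows do need all keys. Now I'll move above the handle.

Emit:
apply_moves(plan=[{"x": 0, "y": -3.1, "z": 4.19, "wx": 0, "wy": 0, "wz": 0, "gripper": 1}, {"x": 0, "y": -3.1, "z": 4.19, "wx": 0, "wy": 0, "wz": 0, "gripper": 1}, {"x": 0, "y": -3.1, "z": 4.19, "wx": 0, "wy": 0, "wz": 0, "gripper": 1}, {"x": 0, "y": -3.1, "z": 4.19, "wx": 0, "wy": 0, "wz": 0, "gripper": 1}, {"x": 0, "y": -3.1, "z": 4.19, "wx": 0, "wy": 0, "wz": 0, "gripper": 1}])

```text
time_s: 0.95
ee_pos: [0.3151, 0.4189, 0.2387]
ee_rot: [0.83, 1.571, 0.532]
force: [0.9, 0.1, 0.1]
finger_gap: 0.0881
```

Emit:
apply_moves(plan=[{"x": 0, "y": -3.1, "z": 4.19, "wx": 0, "wy": 0, "wz": 0, "gripper": 1}, {"x": 0, "y": -3.1, "z": 4.19, "wx": 0, "wy": 0, "wz": 0, "gripper": 1}, {"x": 0, "y": -3.1, "z": 4.19, "wx": 0, "wy": 0, "wz": 0, "gripper": 1}, {"x": 0, "y": -3.1, "z": 4.19, "wx": 0, "wy": 0, "wz": 0, "gripper": 1}, {"x": 0, "y": -3.1, "z": 4.19, "wx": 0, "wy": 0, "wz": 0, "gripper": 1}])

```text
time_s: 1.58
ee_pos: [0.4698, 0.2094, 0.2388]
ee_rot: [1.07, 1.57, 0.772]
force: [0.9, -1.4, 0.9]
finger_gap: 0.0882
```

Emit:
apply_moves(plan=[{"x": 0, "y": 0, "z": 0, "wx": 0.17, "wy": 0, "wz": 0, "gripper": 1}, {"x": 0, "y": 0, "z": 0, "wx": 0.17, "wy": 0, "wz": 0, "gripper": 1}, {"x": 0, "y": 0, "z": 0, "wx": 0.17, "wy": 0, "wz": 0, "gripper": 1}, {"x": 0, "y": 0, "z": 0, "wx": 0.17, "wy": 0, "wz": 0, "gripper": 1}, {"x": 0, "y": 0, "z": 0, "wx": 0.17, "wy": 0, "wz": 0, "gripper": 1}])

```text
time_s: 2.2
ee_pos: [0.4689, 0.2108, 0.2387]
ee_rot: [-1.602, 1.571, -2.755]
force: [-0.1, 0.4, -0.5]
finger_gap: 0.0882
```

Emit:
apply_moves(plan=[{"x": 0, "y": 0, "z": 0, "wx": 0.17, "wy": 0, "wz": 0, "gripper": 1}, {"x": 0, "y": 0, "z": 0, "wx": 0.17, "wy": 0, "wz": 0, "gripper": 1}, {"x": 0, "y": 0, "z": 0, "wx": 0.17, "wy": 0, "wz": 0, "gripper": 1}, {"x": 0, "y": 0, "z": 0, "wx": 0.17, "wy": 0, "wz": 0, "gripper": 1}, {"x": 0, "y": 0, "z": 0, "wx": 0, "wy": 0, "wz": 0, "gripper": 1}])

```text
time_s: 2.82
ee_pos: [0.4689, 0.2109, 0.2386]
ee_rot: [-0.047, 1.57, -1.873]
force: [-0.1, -0.1, 0.5]
finger_gap: 0.088
```

```bash
python3 - <<'E'
from h import *
delta(np.array([*H[:2],.2]))
E
```

```text
t 2.825 pos [0.4689 0.2109 0.2386] q [-0.9   0.33  0.48  1.92 -0.18  0.94 -0.59]
 shift cm (now axes) [3.86 8.13 6.55] turn [ 0.13  0.   -0.  ]
 shift in goal axes [3.86 8.91 5.45]
```

Emit:
apply_moves(plan=[{"x": 0, "y": 0, "z": 0, "wx": 0.13, "wy": 0, "wz": 0, "gripper": 1}, {"x": 1.3, "y": 3.0, "z": 1.8, "wx": 0, "wy": 0, "wz": 0, "gripper": 1}, {"x": 1.3, "y": 3.0, "z": 1.8, "wx": 0, "wy": 0, "wz": 0, "gripper": 1}, {"x": 1.3, "y": 2.9, "z": 1.85, "wx": 0, "wy": 0, "wz": 0, "gripper": 1}, {"x": 0, "y": 0, "z": 0, "wx": 0, "wy": 0, "wz": 0, "gripper": 1}])

```text
time_s: 3.45
ee_pos: [0.5314, 0.1238, 0.199]
ee_rot: [-0.018, 1.569, -1.977]
force: [0.6, -0.2, 0.5]
finger_gap: 0.0884
```

```bash
python3 - <<'E'
from h import *
delta(np.array([*H[:2],.059]))
c=cams.camera_params('wrist');p,d=cams.camera('wrist');cv2.imwrite('pics/w2.png',p)
h=cv2.cvtColor(p,cv2.COLOR_BGR2HSV)
q=pts('wrist',d,h[...,2]<60,c);q=q[np.linalg.norm(q[:,:2]-H[:2],axis=1)<.04]
t=q[(q[:,2]>.085)&(q[:,2]<.105)]
print(len(t));
if len(t): l=(t-O);print('top ctr',t.mean(0),'x',(l@X).min(),(l@X).max(),'y',(l@Y).min(),(l@Y).max(),'z',np.median(t[:,2]))
E
```

```text
t 3.45 pos [0.5314 0.1238 0.199 ] q [-0.7   0.44  0.51  1.88 -0.27  0.89 -0.45]
 shift cm (now axes) [14.   -0.16 -0.31] turn [-0.003  0.002  0.   ]
 shift in goal axes [14.   -0.16 -0.28]
506
top ctr [0.52956662 0.12856741 0.09334256] x -0.008917188715076399 0.004691198551466018 y -0.1968618471211136 -0.17391936075796455 z 0.09369645724764278
```

View pics/w2.png

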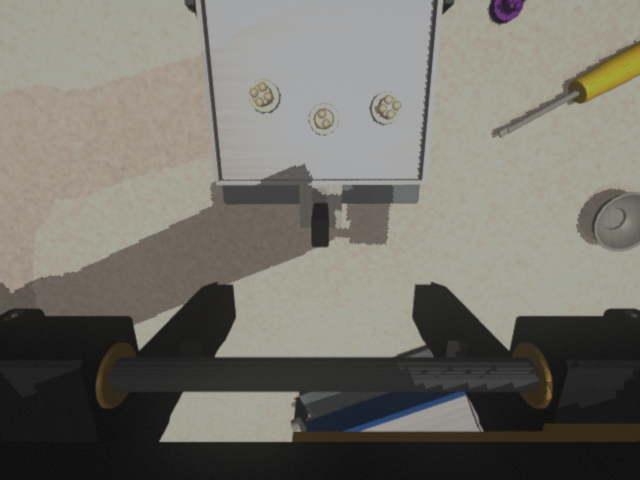

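The wrist view shows the handle centred at (320,225), with the teeth at (264,95), (323,118) and (387,107), well clear. The handle is 2 mm off my estimate along x, so I'll correct for that and descend.

Emit:
apply_moves(plan=[{"x": 2, "y": -0.37, "z": -0.25, "wx": 0, "wy": 0, "wz": 0, "gripper": 1}, {"x": 3, "y": 0, "z": 0, "wx": 0, "wy": 0, "wz": 0, "gripper": 1}, {"x": 3, "y": 0, "z": 0, "wx": 0, "wy": 0, "wz": 0, "gripper": 1}, {"x": 3, "y": 0, "z": 0, "wx": 0, "wy": 0, "wz": 0, "gripper": 1}, {"x": 3, "y": 0, "z": 0, "wx": 0, "wy": 0, "wz": 0, "gripper": 1}])

```text
time_s: 4.12
ee_pos: [0.528, 0.1326, 0.0592]
ee_rot: [-2.922, 1.569, 1.408]
force: [-0.3, -0.0, -0.2]
finger_gap: 0.0882
```

Emit:
apply_moves(force=25, plan=[{"x": 0, "y": 0, "z": 0, "wx": 0, "wy": 0, "wz": 0, "gripper": 0}, {"x": 0, "y": 0, "z": 0, "wx": 0, "wy": 0, "wz": 0, "gripper": 0}, {"x": 0, "y": 0, "z": 0, "wx": 0, "wy": 0, "wz": 0, "gripper": 0}, {"x": 0, "y": 0, "z": 0, "wx": 0, "wy": 0, "wz": 0, "gripper": 0}, {"x": 0, "y": 0, "z": 0, "wx": 0, "wy": 0, "wz": 0, "gripper": 0}])

```text
time_s: 4.75
ee_pos: [0.5287, 0.1306, 0.0602]
ee_rot: [2.4, 1.57, 0.442]
force: [0.0, 0.2, 0.1]
finger_gap: 0.0403
```

```bash
python3 - <<'E'
from h import *
delta(np.array([.529,.1277,.059]))
p=np.array([0,-.185,.029])
for d in(.05,.06):
    s=Ro.from_rotvec([-d,0,0]).apply(p)-p; print(d,'x',-s[2]*100,'z',-s[1]*100)
E
```

```text
t 4.75 pos [0.5287 0.1306 0.0602] q [-0.62  0.66  0.39  1.95 -0.41  0.61 -0.35]
 shift cm (now axes) [0.12 0.14 0.26] turn [-0.002 -0.001 -0.001]
 shift in goal axes [0.12 0.14 0.26]
0.05 x -0.9209903866529516 z -0.16805977357808866
0.06 x -1.1041156856818173 z -0.20718562998911227
```

Emit:
apply_moves(plan=[{"x": 0, "y": 0, "z": 0.25, "wx": 0, "wy": 0, "wz": 0, "gripper": 0}, {"x": 0, "y": 0, "z": 0, "wx": 0, "wy": 0, "wz": 0, "gripper": 0}, {"x": 0, "y": 0, "z": 0, "wx": 0, "wy": 0, "wz": 0, "gripper": 0}, {"x": 0, "y": 0, "z": 0, "wx": 0, "wy": 0, "wz": 0, "gripper": 0}, {"x": 0, "y": 0, "z": 0, "wx": 0, "wy": 0, "wz": 0, "gripper": 0}])

```text
time_s: 5.38
ee_pos: [0.5295, 0.1271, 0.0601]
ee_rot: [1.693, 1.567, -0.266]
force: [4.4, -3.2, -2.4]
finger_gap: 0.0139
```

```bash
python3 - <<'E'
from h import *
delta(np.array([.529,.1277,.059]))
E
```

```text
t 5.375 pos [0.5295 0.1271 0.0601] q [-0.61  0.66  0.39  1.95 -0.41  0.61 -0.35]
 shift cm (now axes) [ 0.11 -0.07 -0.04] turn [-0.003 -0.    -0.004]
 shift in goal axes [ 0.11 -0.07 -0.04]
```

Gripped, with a gap of 13.9 mm. Tilting about the hinge now.

Emit:
apply_moves(plan=[{"x": -0.92, "y": 0, "z": -0.17, "wx": 0, "wy": -0.05, "wz": 0, "gripper": 0}, {"x": -0.92, "y": 0, "z": -0.17, "wx": 0, "wy": -0.05, "wz": 0, "gripper": 0}, {"x": -0.92, "y": 0, "z": -0.17, "wx": 0, "wy": -0.05, "wz": 0, "gripper": 0}, {"x": -0.92, "y": 0, "z": -0.17, "wx": 0, "wy": -0.05, "wz": 0, "gripper": 0}, {"x": 0, "y": 0, "z": 0, "wx": 0, "wy": 0, "wz": 0, "gripper": 0}])

```text
time_s: 6.0
ee_pos: [0.5331, 0.1362, 0.0965]
ee_rot: [0.022, 1.37, -1.936]
force: [4.7, -3.6, -2.2]
finger_gap: 0.0138
```

```bash
cat >> h.py <<'E'
def tilt():
    o=ctrl.observe();R=Ro.from_euler('xyz',o['ee_rot']).as_matrix()
    a=np.arctan2(-R[:,0]@Y,-R[:,0]@[0,0,1]);p=o['ee_pos']-O
    l=np.array([p@X,p@Y,p[2]]);b=Ro.from_rotvec([a,0,0]).apply(l)
    print('t',o['time_s'],'tilt deg',np.degrees(a),'tcp in tray',np.round(b*1000,1),'F',np.round(o['force'],1),'gap',o['finger_gap'],'q',np.round(o['joint_positions'],2))
E
python3 -c "
from h import *
tilt()"
```

```text
t 6.0 tilt deg 11.522259999379303 tcp in tray [  -1.5 -185.5   30.1] F [ 4.7 -3.6 -2.2] gap 0.01375257109813993 q [-0.81  0.7   0.55  1.82 -0.25  0.85 -0.55]
```

Emit:
apply_moves(plan=[{"x": -0.74, "y": 0, "z": -0.13, "wx": 0, "wy": -0.04, "wz": 0, "gripper": 0}, {"x": -0.74, "y": 0, "z": -0.13, "wx": 0, "wy": -0.04, "wz": 0, "gripper": 0}, {"x": -0.74, "y": 0, "z": -0.13, "wx": 0, "wy": -0.04, "wz": 0, "gripper": 0}, {"x": -0.74, "y": 0, "z": -0.13, "wx": 0, "wy": -0.04, "wz": 0, "gripper": 0}, {"x": 0, "y": 0, "z": 0, "wx": 0, "wy": 0, "wz": 0, "gripper": 0}])

```text
time_s: 6.62
ee_pos: [0.5379, 0.148, 0.1236]
ee_rot: [0.012, 1.21, -1.945]
force: [4.9, -2.6, -2.6]
finger_gap: 0.0137
```

Emit:
apply_moves(plan=[{"x": -0.74, "y": 0, "z": -0.13, "wx": 0, "wy": -0.04, "wz": 0, "gripper": 0}, {"x": -0.74, "y": 0, "z": -0.13, "wx": 0, "wy": -0.04, "wz": 0, "gripper": 0}, {"x": -0.74, "y": 0, "z": -0.13, "wx": 0, "wy": -0.04, "wz": 0, "gripper": 0}, {"x": -0.74, "y": 0, "z": -0.13, "wx": 0, "wy": -0.04, "wz": 0, "gripper": 0}, {"x": 0, "y": 0, "z": 0, "wx": 0, "wy": 0, "wz": 0, "gripper": 0}])

```text
time_s: 7.25
ee_pos: [0.5443, 0.1637, 0.1483]
ee_rot: [0.008, 1.05, -1.949]
force: [5.0, -1.8, -3.1]
finger_gap: 0.0136
```

Emit:
apply_moves(plan=[{"x": 0, "y": 0, "z": 0, "wx": 0, "wy": 0, "wz": 0, "gripper": 0}, {"x": 0, "y": 0, "z": 0, "wx": 0, "wy": 0, "wz": 0, "gripper": 0}, {"x": 0, "y": 0, "z": 0, "wx": 0, "wy": 0, "wz": 0, "gripper": 0}, {"x": 0, "y": 0, "z": 0, "wx": 0, "wy": 0, "wz": 0, "gripper": 0}])

```text
time_s: 7.75
ee_pos: [0.5442, 0.1636, 0.1481]
ee_rot: [0.008, 1.052, -1.95]
force: [5.3, -2.1, -2.1]
finger_gap: 0.0138
```

```bash
python3 -c "
from h import *
tilt()
a=cams.camera('wrist')[0];b=cams.camera('scene')[0]
cv2.imwrite('pics/t1.png',np.vstack([cv2.resize(a,(400,300)),cv2.resize(b[200:400,240:507],(400,300))]))"
```

```text
t 7.75 tilt deg 29.723943584359674 tcp in tray [  -1.5 -185.5   30.1] F [ 5.3 -2.1 -2.1] gap 0.01381079607955826 q [-0.95  0.84  0.65  1.56 -0.1   1.24 -0.73]
```

View pics/t1.png

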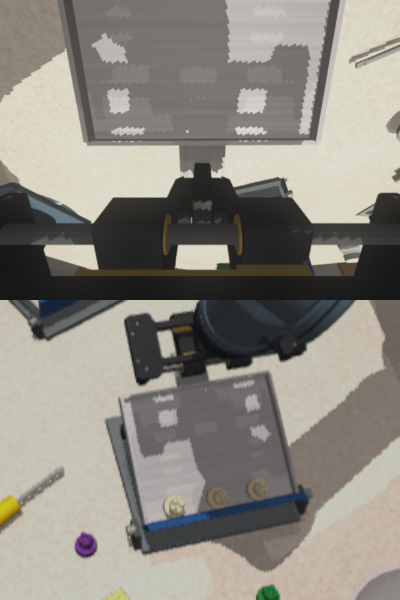

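All three teeth sit at the fence in a row, at (175,505), (218,497) and (258,489) in the lower panel, and the tray is at 29.7°. Lowering slowly.

Emit:
apply_moves(plan=[{"x": 0.74, "y": 0, "z": 0.1, "wx": 0, "wy": 0.04, "wz": 0, "gripper": 0}, {"x": 0.74, "y": 0, "z": 0.1, "wx": 0, "wy": 0.04, "wz": 0, "gripper": 0}, {"x": 0.74, "y": 0, "z": 0.1, "wx": 0, "wy": 0.04, "wz": 0, "gripper": 0}, {"x": 0.74, "y": 0, "z": 0.1, "wx": 0, "wy": 0.04, "wz": 0, "gripper": 0}, {"x": 0.74, "y": 0, "z": 0.1, "wx": 0, "wy": 0.04, "wz": 0, "gripper": 0}])

```text
time_s: 8.48
ee_pos: [0.5365, 0.1446, 0.1168]
ee_rot: [0.014, 1.253, -1.944]
force: [5.3, -1.3, -2.7]
finger_gap: 0.0136
```

Emit:
apply_moves(plan=[{"x": 0.74, "y": 0, "z": 0.1, "wx": 0, "wy": 0.04, "wz": 0, "gripper": 0}, {"x": 0.74, "y": 0, "z": 0.1, "wx": 0, "wy": 0.04, "wz": 0, "gripper": 0}, {"x": 0.74, "y": 0, "z": 0.1, "wx": 0, "wy": 0.04, "wz": 0, "gripper": 0}, {"x": 0.74, "y": 0, "z": 0.1, "wx": 0, "wy": 0.04, "wz": 0, "gripper": 0}, {"x": 0, "y": 0, "z": 0, "wx": 0, "wy": 0, "wz": 0, "gripper": 0}])

```text
time_s: 9.1
ee_pos: [0.5322, 0.1338, 0.0893]
ee_rot: [0.025, 1.413, -1.934]
force: [6.2, -1.4, -1.9]
finger_gap: 0.0139
```

```bash
python3 -c "
from h import *
tilt()"
```

```text
t 9.1 tilt deg 9.053814140257014 tcp in tray [  -1.5 -185.4   30.6] F [ 6.2 -1.4 -1.9] gap 0.013894488907318515 q [-0.78  0.69  0.52  1.85 -0.28  0.8  -0.52]
```

Emit:
apply_moves(plan=[{"x": 0.74, "y": 0, "z": 0.1, "wx": 0, "wy": 0.04, "wz": 0, "gripper": 0}, {"x": 0.74, "y": 0, "z": 0.1, "wx": 0, "wy": 0.04, "wz": 0, "gripper": 0}, {"x": 0.74, "y": 0, "z": 0.1, "wx": 0, "wy": 0.04, "wz": 0, "gripper": 0}, {"x": 0.55, "y": 0, "z": 0.08, "wx": 0, "wy": 0.03, "wz": 0, "gripper": 0}, {"x": 0, "y": 0, "z": 0, "wx": 0, "wy": 0, "wz": 0, "gripper": 0}])

```text
time_s: 9.72
ee_pos: [0.5296, 0.1274, 0.0622]
ee_rot: [0.394, 1.561, -1.566]
force: [4.5, -2.6, -2.6]
finger_gap: 0.0137
```

```bash
python3 -c "
from h import *
tilt();p,d=cams.camera('top')
c=d[195:335,150:300]
h=cv2.cvtColor(p,cv2.COLOR_BGR2HSV);m=np.zeros(d.shape,bool);m[195:335,150:300]=1
P=pts('top',d,m);L=P-O;x=L@X;y=L@Y
for a,b in((-.14,-.12),(-.1,-.08),(-.06,-.04)):
    s=(abs(x)<.08)&(y>a)&(y<b);print(a,np.median(L[s,2]))
"
```

```text
t 9.725 tilt deg 0.5055018095561351 tcp in tray [  -1.5 -185.4   30.6] F [ 4.5 -2.6 -2.6] gap 0.013679597246727293 q [-0.63  0.66  0.4   1.94 -0.4   0.62 -0.36]
-0.14 0.3875115335635634
-0.1 0.006328670445770061
-0.06 0.005714571053373366
```

Emit:
apply_moves(plan=[{"x": 0.1, "y": 0, "z": 0, "wx": 0, "wy": 0.005, "wz": 0, "gripper": 0}, {"x": 0.1, "y": 0, "z": 0, "wx": 0, "wy": 0.005, "wz": 0, "gripper": 0}, {"x": 0, "y": 0, "z": 0, "wx": 0, "wy": 0, "wz": 0, "gripper": 0}])

```text
time_s: 10.15
ee_pos: [0.5295, 0.1272, 0.0603]
ee_rot: [1.583, 1.567, -0.376]
force: [4.4, -3.5, -1.9]
finger_gap: 0.0138
```

Emit:
apply_moves(plan=[{"x": 0, "y": 0, "z": 0, "wx": 0, "wy": 0, "wz": 0, "gripper": 0.15}, {"x": 0, "y": 0, "z": 0, "wx": 0, "wy": 0, "wz": 0, "gripper": 0.3}, {"x": 0, "y": 0, "z": 0, "wx": 0, "wy": 0, "wz": 0, "gripper": 0.6}, {"x": 0, "y": 0, "z": 0, "wx": 0, "wy": 0, "wz": 0, "gripper": 0.8}, {"x": 0, "y": 0, "z": 0, "wx": 0, "wy": 0, "wz": 0, "gripper": 0.8}])

```text
time_s: 10.78
ee_pos: [0.5275, 0.1289, 0.06]
ee_rot: [-1.761, 1.571, 2.565]
force: [0.8, 0.3, -0.2]
finger_gap: 0.0518
```

Released and clear of the handle. Now straight up, then a look.

Emit:
apply_moves(plan=[{"x": -1, "y": 0, "z": 0, "wx": 0, "wy": 0, "wz": 0, "gripper": 0.8}, {"x": -3, "y": 0, "z": 0, "wx": 0, "wy": 0, "wz": 0, "gripper": 0.8}, {"x": -4, "y": 0, "z": 0, "wx": 0, "wy": 0, "wz": 0, "gripper": 0.8}, {"x": -4, "y": 0, "z": 0, "wx": 0, "wy": 0, "wz": 0, "gripper": 0.8}, {"x": -2, "y": 0, "z": 0, "wx": 0, "wy": 0, "wz": 0, "gripper": 0.8}])

```text
time_s: 11.4
ee_pos: [0.5286, 0.1288, 0.2029]
ee_rot: [2.377, 1.567, 0.419]
force: [-0.8, 0.3, -0.1]
finger_gap: 0.0703
```

Emit:
apply_moves(plan=[{"x": 0, "y": 0, "z": 4, "wx": 0, "wy": 0, "wz": 0, "gripper": 0.8}, {"x": 0, "y": 0, "z": 4, "wx": 0, "wy": 0, "wz": 0, "gripper": 0.8}, {"x": 0, "y": 0, "z": 0, "wx": 0, "wy": 0, "wz": 0, "gripper": 0.8}])

```text
time_s: 11.78
ee_pos: [0.4965, 0.0516, 0.2008]
ee_rot: [-0.172, 1.571, -2.135]
force: [0.5, 1.1, -0.3]
finger_gap: 0.0702
```

```bash
python3 - <<'E'
from h import *
for k,(n,(x0,y0,x1,y1)) in enumerate({'scene':(300,230,450,365),'top':(150,195,300,335)}.items()):
    p,d=cams.camera(n);m=np.zeros(d.shape,bool);m[y0:y1,x0:x1]=1
    P=pts(n,d,m);L=P-O;x,y,z=L@X,L@Y,L[:,2]
    f=(abs(x)<.09)&(y>-.12)&(y<-.04);A=np.c_[x,y,np.ones(len(x))][f&(abs(z)<.03)]
    print(n,'floor plane',np.linalg.lstsq(A,z[f&(abs(z)<.03)],rcond=None)[0])
    t=(abs(x)<.09)&(y>-.13)&(y<-.006)&(z>.0215)&(z<.04);t0=(abs(x)<.09)&(y>-.13)&(y<-.004)&(z>.009)&(z<.04)
    lab=np.round(np.c_[x,y,z][t],3); lab=lab[np.argsort(lab[:,0])]
    for g in np.split(lab,np.where(np.diff(lab[:,0])>.008)[0]+1): print('  crown',len(g),g.mean(0),'zmax',g[:,2].max())
    cv2.imwrite(f'pics/f_{n}.png',cv2.resize(p[y0:y1,x0:x1],None,fx=3,fy=3))
a=cv2.imread('pics/f_scene.png');b=cv2.imread('pics/f_top.png');b=cv2.resize(b,(400,400));a=cv2.resize(a,(400,400));cv2.imwrite('pics/f.png',np.hstack([a,b]))
o=ctrl.observe();print(o['time_s'],o['ee_pos'],o['force'])
E
```

```text
scene floor plane [0.00047267 0.00077178 0.00450526]
  crown 65 [-0.04696923 -0.01606154  0.02798462] zmax 0.032
  crown 63 [ 0.00295238 -0.01588889  0.02712698] zmax 0.032
  crown 69 [ 0.0553913  -0.01634783  0.02778261] zmax 0.032
top floor plane [ 1.25434662e-03 -4.85248478e-06  4.89198308e-03]
  crown 1 [-0.09  -0.006  0.032] zmax 0.032
  crown 2 [-0.067 -0.006  0.03 ] zmax 0.031
  crown 61 [-0.04703279 -0.01868852  0.02845902] zmax 0.035
  crown 58 [ 0.00196552 -0.01796552  0.02831034] zmax 0.037
  crown 2 [ 0.033 -0.006  0.026] zmax 0.028
  crown 61 [ 0.05616393 -0.01814754  0.0282623 ] zmax 0.034
  crown 1 [ 0.076 -0.006  0.032] zmax 0.032
  crown 1 [ 0.09  -0.006  0.028] zmax 0.028
11.875 [0.49772481 0.05488606 0.20060546] [1.11320076 0.27217186 0.21056771]
```

View pics/f.png

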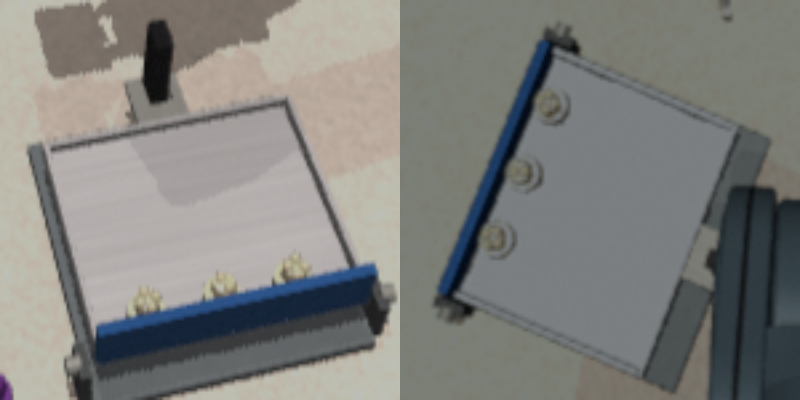

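The tray is flat, with floor slope under 0.1°. All three teeth stand upright with their crown tops at the expected height, at y ≈ -17 mm, which puts them against the fence. The arm is clear.

```bash
python3 -c "
from h import *
print(ctrl.close_job())"
```

```text
the job is handed in; nothing more can be done
None
```

I tipped the tray with the teeth to about 29.7° by its handle and all three teeth slid to the fence. I then lowered it slowly, let go, backed the arm away and handed the job in at about 12 s of the 42 s allowed.

- **Tray:** the last images put the floor slope under 0.1° from flat.
- **Teeth:** all three stand upright in one row, with their centres 16 to 19 mm behind the hinge line (the limit is 30 mm). The crown tops are at their full standing height, so none has tipped over.
- **Robot:** the gripper is open and clear of everything, and I saw no contact with a tooth at any point.
- **Refusals and disagreements:** the first batch of move calls was refused because the rows lacked some keys, and nothing moved. The wrist camera put the handle about 2 mm from my first estimate, and I corrected for that before gripping. The two camera views differ by about 2 mm on the teeth's positions, within the calibration. No final check failed.

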